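Slide open the star peg-game box at the toy turner's stall

TASK

A customer wants to see the pegs of the game with the red star on its lid: press down on the top of that lid and drag it back towards the robot, along its grooves, until the pegs' compartment at the far end of the box is fully uncovered. Leave the box itself standing where it is, leave the green-spotted box alone and shut, and take the hand away.

Things in the scene. Friction and masses are not known exactly. Their poses are not given: they have to be found in the camera images.
- red_box: Pale wood game box, 190 (x) x 110 (y) x 52 (z) mm, 0.6 kg, loose. Origin at the centre of its underside, z up, +x to its far end (yaw within 20 degrees). Its flat sliding lid, darker, no grip, red star at the middle and red end stripes, has its top 47 mm up, 5 mm below the rims; shut it spans x -95 to +86, with y -42 to +42 free between the rims. The pegs lie under x +17 to +87 mm.
- red_lid (a joint): How far the red-star lid is slid open, in m: 0 shut, growing as it moves along the box's -x, out over the near end, to a stop at 0.105. The pegs are fully uncovered from 0.070. It slides in grooves with light friction (1 to 2 N), cannot be lifted out and stays where left. Pressed with 5 to 15 N, closed fingertips drag it with little slip and the box stays put.
- green_box: The other game box, of the same make, size and axes; its lid has seven round green spots at the middle and green end stripes. To be left alone. Which of the two stands on the left varies.
- green_lid (a joint): How far the green-spotted lid is slid open, in m, as for the other: 0 is shut, and it stays shut.

How it is judged:
By the outcome, as a careful person would: the job done as asked, in the order asked, and still so for the second after the job is handed in, with the robot touching nothing.
It also fails if it takes over 29 s, if anything falls off the work surface, if the arm or the gripper's body presses on something with over 40 N, if the wrist force passes 120 N, or if a joint passes its speed limit or range.

ROBOT

A 6-joint arm with a two-finger parallel gripper is mounted at the origin on the work surface. World frame = base frame: x ahead of the robot, y to its left, z up, the work surface at z = 0. Lengths are in m, angles in rad, forces in N, time in s.
With the tool pointing down it reaches from about 0.3 to 0.775 m from the base axis. Payload 14.6 kg.
Tool frame: the origin (TCP) lies midway between the tips of the shut fingers; the grasp point (between the pads) lies 19 mm behind it (ctrl.pinch_z is the distance from the TCP to the grasp point, in m); z points along the fingers, y is the line along which they close (so a half turn about z gives the same grasp; the last joint's range is limited). The gripper opens to 94 mm and grips with 3 to 60 N. Pads are 16 mm wide; open, the fingers measure 119 mm over their backs; the gripper's body (75 mm by 177 mm) begins 78 mm behind the grasp point.
Start: joints at [-1.175, 0.3, 1.521, -0, 1.321, -0.067], TCP at [0.246, -0.492, 0.205] pointing down, gripper open.
Joint ranges: [-3.03, 3.03], [-0.79, 2.21], [0.23, 2.52], [-1.04, 4.18], [0, 3.07], [-2.55, 2.55]. Speed limits (rad/s): [2.22, 2.22, 2.57, 3.14, 3.14, 3.14].

INTERFACE

Orientations are given as [roll, pitch, yaw] about the fixed x, y, z axes, in that order (R = Rz(yaw) Ry(pitch) Rx(roll)).
In Python, from station import ctrl gives the robot as it stands.
- The arm moves only by the tool jog_arm, never from a script. Its argument "motion" is a list of rows, each a list of 7 numbers: the shift along the tool's x, y, z in m, then the turn, a rotation vector about the tool's x, y, z in rad, then the opening, from -1 (shut) to 1 (fully open). In form: [[tx, ty, tz, rx, ry, rz, gripper], ...]. A call has 1 to 5 rows; each row shifts and turns the commanded pose from where the row before left it, along the tool's axes as they then stand; what a row does not reach is not made up. A row lasts 1/10 s, in which the tool goes at most 50 mm and 8.59 degrees, less where a joint would pass 70% of its speed; a pose out of reach is approached as far as the arm can. A call is refused whole if a number of a shift passes 0.05 or a number of a turn 0.15, either way. A call with a gripper value outside its range is refused whole. The fingers move at their own pace and stop on an object; "squeeze" is the grip in N (left out, the last holds). Time passes only in rows, so rows that do not move let the fingers close. It gives the time, the measured TCP pose, the force, the opening and the grip force at its end, in the units of the state.
- ctrl.get_obs(): the state, without advancing time (a new reading comes with each control period).
- ctrl.camera(name): name is "scene" or "top" or "wrist"; returns the picture (420x560x3 uint8, red, green, blue); there is no depth.
- ctrl.camera_model(name): a dict with "intrinsics" (3x3 intrinsics, pixels), "k1" (the pictures are not rectified: a ray, as slopes to the right and down, at radius r is drawn at 1 + k1 r^2 times it, then the intrinsics apply), "rvec" (rotation vector, rad) and "tvec" (3), from world to camera coordinates, as OpenCV has them. Camera axes: x right, y down, z forward; pixel columns grow to the right and rows downward; lengths in m; the calibration is good to about 2 mm. A picture is of the moment at which its call begins: read the wrist's pose just before it. camera_model takes no time and is no camera call; for the wrist camera it gives the pose at the moment of the call.
- ctrl.hand_in(): hands the job in; it is judged then, once.
The state is a dict: "time_s": time; "qpos": joint angles; "joint_vel": joint speeds; "tau": joint torques, N m; "ee_pos": TCP position; "eef_rot": TCP orientation; "force": force on the tool from outside, world axes, zero at the start; "moment": the same for the moment, N m; "grip_width": finger opening in m; "grip_force": force on a finger pad.
Only numpy, scipy, OpenCV 4.12 (cv2) and the standard library are available. Lean on these libraries where they do the work, as an engineer would, in place of code of your own. Each camera call takes 0.05 s, during which the arm holds its last target. There are 200 camera calls.

## Working session

There is one attempt and no reset: what is moved stays moved. The work goes in short steps, Python scripts to look and compute and a tool call to move; the robot and the scene stay as the last step left them, time stands still between calls to the robot, and variables do not carry over. Pictures are saved under pics/ and viewed, at most 10 in all, crops included, and the job is handed in when it is done.

Besides the shell and the picture viewer there is one more tool, called after ">>>" as name([rows], argument=value, ...), one row to a line, values as JSON. jog_arm: Moves the arm, as the interface text tells. Its arguments: {"type":"object","properties":{"motion":{"type":"array"},"squeeze":{"type":"number"}},"required":["motion"]}

```bash
mkdir -p pics
cat > h.py <<'E'
import numpy as np, cv2
from station import ctrl
def ray(m,uv,z):
    K=np.array(m["intrinsics"]);R=cv2.Rodrigues(np.array(m["rvec"],float))[0];t=np.array(m["tvec"],float).ravel()
    p=cv2.undistortPoints(np.array(uv,float).reshape(-1,1,2),K,np.array([0,0,0,0,0.]))[:,0]
    out=[]
    for a in p:
        rd=np.hypot(*a);r=rd
        for _ in range(30): r=rd/(1+m["k1"]*r*r)
        a=a*(r/rd if rd>0 else 1)
        d=R.T@np.array([a[0],a[1],1]);c=-R.T@t
        out.append(c+d*(z-c[2])/d[2])
    return np.array(out)
def snap(name,fn):
    m=ctrl.camera_model(name);im=ctrl.camera(name);cv2.imwrite('pics/'+fn,im[...,::-1]);return m,im
E
python3 - <<'E'
from h import *
m,im=snap('top','t1.png')
h=cv2.cvtColor(im,cv2.COLOR_RGB2HSV)
for n,mk in (('red',((h[...,0]<8)|(h[...,0]>172))&(h[...,1]>140)&(h[...,2]>80)),('green',(h[...,0]>40)&(h[...,0]<85)&(h[...,1]>100))):
    c=cv2.connectedComponentsWithStats(mk.astype(np.uint8))
    for s,ce in zip(c[2][1:],c[3][1:]):
        if s[4]>15: print(n,s,ce.round(1),ray(m,[ce],.047)[0].round(4))
E
```

```text
red [155 178  46  12 167] [177.  183.4] [0.6123 0.1898 0.047 ]
red [172 211  25  26 360] [183.7 223.6] [0.5415 0.1766 0.047 ]
red [168 266  48  13 192] [191.6 272.1] [0.4599 0.1617 0.047 ]
green [324 172  43  17 123] [345.1 180.4] [ 0.6094 -0.1001  0.047 ]
green [352 202   9   9  61] [355.9 205.9] [ 0.5638 -0.1157  0.047 ]
green [366 205   9   8  59] [369.9 208.5] [ 0.5586 -0.1392  0.047 ]
green [343 213   9   8  60] [347.  216.5] [ 0.5459 -0.0995  0.047 ]
green [357 215   9   9  61] [361.1 219. ] [ 0.541 -0.123  0.047]
green [371 218   9   8  58] [375.1 221.5] [ 0.536  -0.1463  0.047 ]
green [348 226   9   8  61] [352.2 229.6] [ 0.5233 -0.1068  0.047 ]
green [362 228  10   9  62] [366.6 232.2] [ 0.5182 -0.1306  0.047 ]
green [358 257  45  18 152] [380.  265.6] [ 0.462  -0.1486  0.047 ]
```

View pics/t1.png

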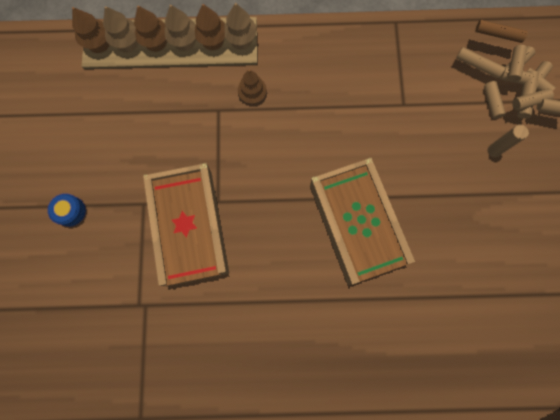

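The top view shows the red-star box on the left, with the star at px (184,224) and stripes at (177,183) and (192,272). The green-spotted box is on the right, with its middle spot at (361,219). The red box's yaw comes out at about 0.18 rad, and the stripe spacing is plausible. Next I'll work out the approach.

```bash
cat > g.py <<'E'
from h import *
from scipy.spatial.transform import Rotation as Ro
YAW=np.arctan2(.1898-.1617,.6123-.4599)
u=np.array([np.cos(YAW),np.sin(YAW)])
star=np.array([.5415,.1766])
def rel(target):
    o=ctrl.get_obs();p=np.array(o['ee_pos']);e=o['eef_rot']
    R=Ro.from_euler('xyz',e).as_matrix() if np.size(e)==3 else np.array(e)
    print('t',o['time_s'],'p',p.round(4),'rot',np.round(e,3),'F',np.round(o['force'],1))
    print('tool axes x,y',R[:,0].round(3),R[:,1].round(3),'yaw box',YAW)
    print('shift tool',(R.T@(np.array(target)-p)).round(4))
E
python3 - <<'E'
from g import *
t=star+u*.045
print(t); rel([*t,.15])
E
```

```text
[0.58575403 0.1847597 ]
t 0.05 p [ 0.2454 -0.4919  0.2049] rot [-3.14  -0.     0.463] F [-0.9 -0.5  0.4]
tool axes x,y [0.895 0.446 0.   ] [ 0.446 -0.895 -0.001] yaw box 0.18233531392818236
shift tool [ 0.6066 -0.4535  0.0555]
```

>>> jog_arm([
  [0.038, -0.028, 0, 0, 0, 0, -1],
  [0.038, -0.028, 0, 0, 0, 0, -1],
  [0.038, -0.028, 0, 0, 0, 0, -1],
  [0.038, -0.028, 0, 0, 0, 0, -1],
  [0.038, -0.028, 0, 0, 0, 0, -1],
], squeeze=10)

```text
time_s: 0.55
ee_pos: [0.3534, -0.2802, 0.2052]
eef_rot: [-3.141, 0.0, 0.462]
force: [0.4, 0.0, -0.3]
grip_width: 0.0572
grip_force: 0.0
```

>>> jog_arm([
  [0.038, -0.028, 0, 0, 0, 0, -1],
  [0.038, -0.028, 0, 0, 0, 0, -1],
  [0.038, -0.028, 0, 0, 0, 0, -1],
  [0.038, -0.028, 0, 0, 0, 0, -1],
  [0.038, -0.028, 0, 0, 0, 0, -1],
])

```text
time_s: 1.05
ee_pos: [0.4609, -0.07, 0.2053]
eef_rot: [-3.141, 0.0, 0.463]
force: [0.2, -0.4, -0.6]
grip_width: 0.0174
grip_force: 0.0
```

>>> jog_arm([
  [0.038, -0.028, 0, 0, 0, 0, -1],
  [0.038, -0.028, 0, 0, 0, 0, -1],
  [0.038, -0.028, 0, 0, 0, 0, -1],
  [0, 0, 0, 0, 0, 0.14, -1],
  [0, 0, 0, 0, 0, 0.14, -1],
])

```text
time_s: 1.55
ee_pos: [0.525, 0.0554, 0.2046]
eef_rot: [-3.141, 0.002, 0.18]
force: [-0.3, -0.9, -0.5]
grip_width: 0.0006
grip_force: 0.0
```

Run:
```python
from g import *
rel([*(star+u*.045),.065])
m,im=snap('wrist','w1.png')
h=cv2.cvtColor(im,cv2.COLOR_RGB2HSV)
mk=((h[...,0]<8)|(h[...,0]>172))&(h[...,1]>140)&(h[...,2]>60)
c=cv2.connectedComponentsWithStats(mk.astype(np.uint8))
for s,ce in zip(c[2][1:],c[3][1:]):
    if s[4]>30: print(s,ce.round(1),ray(m,[ce],.047)[0].round(4))
```

```text
t 1.55 p [0.525  0.0554 0.2046] rot [-3.141e+00  2.000e-03  1.800e-01] F [-0.3 -0.9 -0.5]
tool axes x,y [ 0.984  0.179 -0.002] [ 0.179 -0.984 -0.   ] yaw box 0.18233531392818236
shift tool [ 0.0831 -0.1164  0.1395]
[140  95  75   7 510] [177.4  98.1] [0.6139 0.1883 0.047 ]
[164 144  37  43 830] [182.2 165.3] [0.5432 0.1764 0.047 ]
[155 232  67   6 364] [187.9 234.6] [0.4613 0.1621 0.047 ]
```

View pics/w1.png

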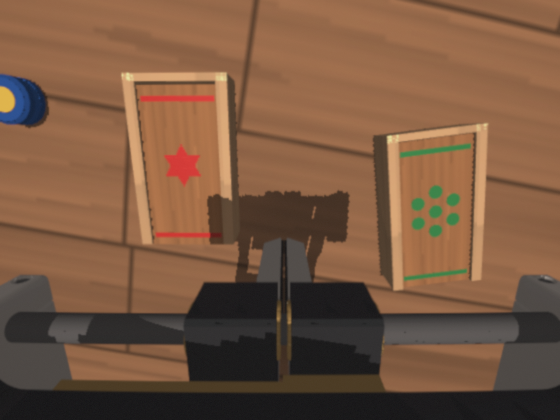

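The wrist view shows the star at px (182,165) and its stripes at (177,98) and (188,235). It agrees with the top view to within 2 mm, and the lid is shut. I'll move above the far half of the lid and go down.

>>> jog_arm([
  [0.028, -0.039, 0, 0, 0, 0, -1],
  [0.028, -0.039, 0, 0, 0, 0, -1],
  [0.027, -0.038, 0.02, 0, 0, 0, -1],
  [0, 0, 0.04, 0, 0, 0, -1],
  [0, 0, 0.04, 0, 0, 0, -1],
])

```text
time_s: 2.1
ee_pos: [0.5853, 0.1837, 0.104]
eef_rot: [-3.142, -0.0, 0.187]
force: [0.7, -0.6, -0.2]
grip_width: 0.0008
grip_force: 0.0
```

>>> jog_arm([
  [0, 0, 0.03, 0, 0, 0, -1],
  [0, 0, 0.01, 0, 0, 0, -1],
  [0, 0, 0.008, 0, 0, 0, -1],
  [0, 0, 0, 0, 0, 0, -1],
])

```text
time_s: 2.5
ee_pos: [0.5856, 0.1825, 0.0581]
eef_rot: [-3.142, -0.0, 0.183]
force: [0.2, -0.7, -0.7]
grip_width: 0.0006
grip_force: 0.0
```

Run:
```python
from g import *
rel([*(star+u*.045),.047])
```

```text
t 2.5 p [0.5856 0.1825 0.0581] rot [-3.142 -0.     0.183] F [ 0.2 -0.7 -0.7]
tool axes x,y [0.983 0.182 0.   ] [ 0.182 -0.983 -0.   ] yaw box 0.18233531392818236
shift tool [ 0.0006 -0.0021  0.0111]
```

Down in small steps until contact.

>>> jog_arm([
  [0, -0.002, 0.005, 0, 0, 0, -1],
  [0, 0, 0.003, 0, 0, 0, -1],
  [0, 0, 0.001, 0, 0, 0, -1],
  [0, 0, 0.001, 0, 0, 0, -1],
])

```text
time_s: 2.9
ee_pos: [0.5851, 0.1847, 0.0481]
eef_rot: [-3.142, -0.001, 0.183]
force: [-0.7, 0.0, 0.8]
grip_width: 0.0004
grip_force: 0.0
```

>>> jog_arm([
  [0, 0, 0.001, 0, 0, 0, -1],
  [0, 0, 0, 0, 0, 0, -1],
])

```text
time_s: 3.1
ee_pos: [0.5853, 0.1847, 0.0473]
eef_rot: [-3.142, -0.001, 0.183]
force: [1.0, 0.6, 4.1]
grip_width: 0.0005
grip_force: 1.7
```

>>> jog_arm([
  [0, 0, 0.0005, 0, 0, 0, -1],
  [0, 0, 0, 0, 0, 0, -1],
])

```text
time_s: 3.3
ee_pos: [0.5855, 0.1847, 0.0472]
eef_rot: [-3.142, -0.002, 0.183]
force: [-0.6, 0.2, 7.9]
grip_width: 0.0006
grip_force: 3.8
```

>>> jog_arm([
  [-0.002, 0, 0.0003, 0, 0, 0, -1],
  [-0.005, 0, 0, 0, 0, 0, -1],
  [-0.005, 0, 0, 0, 0, 0, -1],
  [-0.005, 0, 0, 0, 0, 0, -1],
])

```text
time_s: 3.7
ee_pos: [0.5691, 0.1818, 0.0472]
eef_rot: [-3.141, -0.003, 0.183]
force: [1.2, 1.0, 8.2]
grip_width: 0.0004
grip_force: 4.2
```

Run:
```python
from g import *
rel([*(star+u*(-.040)),.047])
m,im=snap('top','t2.png')
h=cv2.cvtColor(im,cv2.COLOR_RGB2HSV)
mk=((h[...,0]<8)|(h[...,0]>172))&(h[...,1]>140)&(h[...,2]>60)
c=cv2.connectedComponentsWithStats(mk.astype(np.uint8))
for s,ce in zip(c[2][1:],c[3][1:]):
    if s[4]>30: print(s,ce.round(1),ray(m,[ce],.047)[0].round(4))
```

```text
t 3.7 p [0.5691 0.1818 0.0472] rot [-3.141e+00 -3.000e-03  1.830e-01] F [1.2 1.  8.2]
tool axes x,y [0.983 0.182 0.003] [ 0.182 -0.983 -0.   ] yaw box 0.18233531392818236
shift tool [-0.0681  0.0001  0.    ]
[186 178   7   5  32] [188.9 180.1] [0.6177 0.1694 0.047 ]
[182 187  18   7  64] [190.4 189.8] [0.6002 0.1665 0.047 ]
[183 223  15  23 197] [189.3 233.6] [0.5242 0.1668 0.047 ]
[191 276  27   9 109] [204.1 279.7] [0.447  0.1411 0.047 ]
```

The lid is following the fingers (near stripe moved about 15 mm) and the force is steady, so I'll keep dragging.

>>> jog_arm([
  [-0.006, 0, 0, 0, 0, 0, -1],
  [-0.006, 0, 0, 0, 0, 0, -1],
  [-0.006, 0, 0, 0, 0, 0, -1],
  [-0.006, 0, 0, 0, 0, 0, -1],
])

```text
time_s: 4.15
ee_pos: [0.5455, 0.1775, 0.0472]
eef_rot: [-3.141, -0.003, 0.183]
force: [1.4, 2.1, 9.1]
grip_width: 0.0005
grip_force: 4.3
```

>>> jog_arm([
  [-0.006, 0, 0, 0, 0, 0, -1],
  [-0.006, 0, 0, 0, 0, 0, -1],
  [-0.006, 0, 0, 0, 0, 0, -1],
  [-0.006, 0, 0, 0, 0, 0, -1],
])

```text
time_s: 4.55
ee_pos: [0.5219, 0.1733, 0.0472]
eef_rot: [-3.141, -0.003, 0.183]
force: [0.9, 2.3, 8.2]
grip_width: 0.0002
grip_force: 4.4
```

>>> jog_arm([
  [-0.006, 0, 0, 0, 0, 0, -1],
  [-0.006, 0, 0, 0, 0, 0, -1],
  [-0.006, 0, 0, 0, 0, 0, -1],
  [-0.003, 0, 0, 0, 0, 0, -1],
])

```text
time_s: 4.95
ee_pos: [0.5011, 0.1696, 0.0472]
eef_rot: [-3.141, -0.003, 0.183]
force: [0.6, 4.2, 8.0]
grip_width: 0.0002
grip_force: 4.1
```

Run:
```python
from g import *
rel([*(star+u*(-.040)),.047])
m,im=snap('top','t3.png')
```

```text
t 4.95 p [0.5011 0.1696 0.0472] rot [-3.141e+00 -3.000e-03  1.830e-01] F [0.6 4.2 8. ]
tool axes x,y [0.983 0.182 0.003] [ 0.182 -0.983 -0.001] yaw box 0.18233531392818236
shift tool [0.001  0.0004 0.0002]
```

View pics/t3.png

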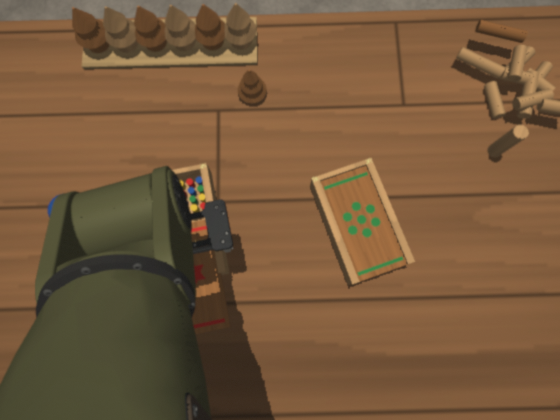

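The top view shows the pegs at px (195,195) uncovered, the lid's far stripe at about (200,228) and its near stripe at (208,323). I'll lift straight up and clear the view.

>>> jog_arm([
  [0, 0, -0.003, 0, 0, 0, -1],
  [0, 0, -0.01, 0, 0, 0, -1],
  [0, 0, -0.03, 0, 0, 0, -1],
  [0, 0, -0.05, 0, 0, 0, -1],
  [0, 0, -0.05, 0, 0, 0, -1],
])

```text
time_s: 5.5
ee_pos: [0.4998, 0.1688, 0.1909]
eef_rot: [3.141, 0.001, 0.183]
force: [0.4, -0.1, -0.2]
grip_width: 0.0007
grip_force: 0.0
```

>>> jog_arm([
  [0, 0.045, 0, 0, 0, 0, -1],
  [0, 0.045, 0, 0, 0, 0, -1],
  [0, 0.045, 0, 0, 0, 0, -1],
  [0, 0.045, 0, 0, 0, 0, -1],
  [0, 0.045, 0, 0, 0, 0, -1],
])

```text
time_s: 6.0
ee_pos: [0.5412, -0.0542, 0.1896]
eef_rot: [3.141, -0.0, 0.183]
force: [0.9, -0.4, 0.0]
grip_width: 0.0008
grip_force: 0.0
```

>>> jog_arm([
  [0, 0.045, 0, 0, 0, 0, -1],
  [0, 0.045, 0, 0, 0, 0, -1],
  [0, 0.045, 0, 0, 0, 0, -1],
  [0, 0, 0, 0, 0, 0, -1],
])

```text
time_s: 6.4
ee_pos: [0.5656, -0.1895, 0.1889]
eef_rot: [3.141, 0.001, 0.178]
force: [-0.1, 0.4, -0.1]
grip_width: 0.0004
grip_force: 0.0
```

Run:
```python
from g import *
rel([*(star+u*(-.040)),.047])
m,im=snap('top','t4.png')
h=cv2.cvtColor(im,cv2.COLOR_RGB2HSV)
mk=((h[...,0]<8)|(h[...,0]>172))&(h[...,1]>140)&(h[...,2]>60)
c=cv2.connectedComponentsWithStats(mk.astype(np.uint8))
for s,ce in zip(c[2][1:],c[3][1:]):
    if s[4]>30:
        p=ray(m,[ce],.047)[0]; print(s,p.round(4),'along from old star',((p[:2]-star)@u).round(4))
a=cv2.imread('pics/t1.png').astype(int);b=cv2.imread('pics/t4.png').astype(int)
print('far-end diff',abs(a-b)[160:176,140:215].max(),'green diff',abs(a-b)[155:290,305:420].max())
cv2.imwrite('pics/t4c.png',cv2.resize(b[130:370,100:420].astype(np.uint8),None,fx=2.4,fy=2.4))
```

```text
t 6.4 p [ 0.5656 -0.1895  0.1889] rot [3.141e+00 1.000e-03 1.780e-01] F [-0.1  0.4 -0.1]
tool axes x,y [ 0.984  0.177 -0.001] [ 0.177 -0.984  0.   ] yaw box 0.18233531392818236
shift tool [ 0.0013 -0.3645  0.1417]
[186 178   9   8  54] [0.6151 0.1679 0.047 ] along from old star 0.0708
[178 189   9   8  46] [0.5961 0.1811 0.047 ] along from old star 0.0545
[170 199   9   8  47] [0.5779 0.1945 0.047 ] along from old star 0.039
[200 202   7   8  38] [0.5719 0.1446 0.047 ] along from old star 0.0241
[161 210   9   7  54] [0.5602 0.2091 0.047 ] along from old star 0.0242
[162 226  47  12 181] [0.5281 0.1743 0.047 ] along from old star -0.0136
[179 261  26  27 386] [0.457  0.1615 0.047 ] along from old star -0.0858
[175 319  50  14 207] [0.3755 0.147  0.047 ] along from old star -0.1686
far-end diff 68 green diff 104
```

View pics/t4c.png

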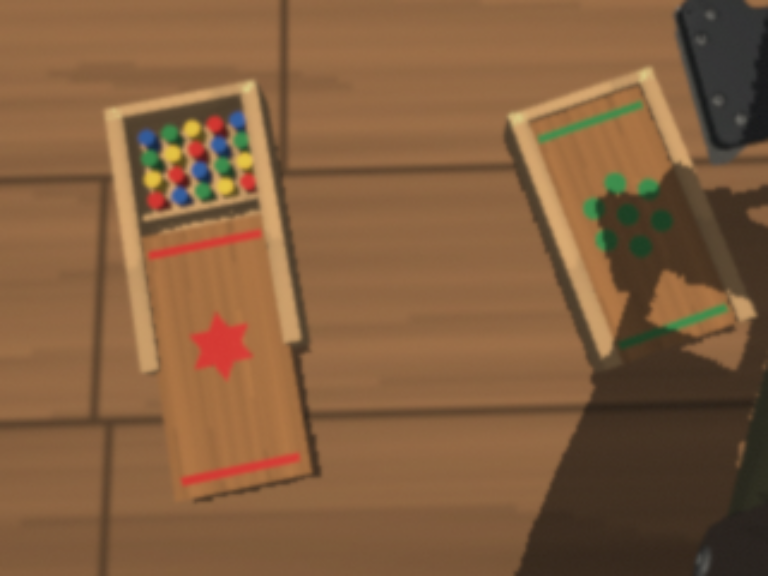

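The crop shows all the pegs uncovered at crop px (200,165), the lid slid out about 86 mm with its star at (222,345), the box in its old place, and the green box shut. I'll hand it in.

```bash
python3 -c "
from station import ctrl
print(ctrl.hand_in())"
```

```text
the job is handed in; nothing more can be done
None
```

The red-star lid is slid open about 86 mm, so its pegs are fully uncovered; its box looks unmoved, the green-spotted box was left alone and is still shut, the hand is clear, and the job was handed in at about 6.5 s.

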